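Transfer the standoff row to the mounting rail, lug end first

ROBOT

A 6-joint arm with a two-finger parallel gripper is mounted at the origin on the work surface. World frame = base frame: x ahead of the robot, y to its left, z up, the work surface at z = 0. Lengths are in m, angles in rad, forces in N, time in s.
With the tool pointing down it reaches from about 0.3 to 0.85 m from the base axis. Payload 4.2 kg.
Tool frame: the origin (TCP) lies between the finger pads; the fingertips stand bot.nose_length ahead of it and the grasp point (between the pads) lies 11 mm behind it (bot.nose_length is the distance from the TCP to the fingertips, in m); x points along the fingers, z is the direction in which the jaws open and shut, and the axes are right-handed (so a half turn about x gives the same grasp; the last joint's range is limited). The gripper opens to 91 mm and grips with 3 to 60 N. Pads are 32 mm wide; open, the fingers measure 118 mm over their backs; the gripper's body (76 mm by 178 mm) begins 60 mm behind the grasp point.
Start: joints at [1.232, 0.32, 1.565, -0, 1.257, -0.02], TCP at [0.18, 0.546, 0.222] pointing down, gripper open.
Joint ranges: [-3.11, 3.11], [-0.84, 2.01], [0.21, 2.61], [-1.34, 4.49], [0.05, 2.63], [-2.56, 2.56]. Speed limits (rad/s): [2.57, 2.57, 3.14, 3.14, 3.14, 3.14].

INTERFACE

Orientations are given as [roll, pitch, yaw] about the fixed x, y, z axes, in that order (R = Rz(yaw) Ry(pitch) Rx(roll)).
In Python, from plant import bot, viewer gives the robot as it stands.
- The arm moves only by the tool move_arm, never from a script. Its argument "increments" is one flat list of numbers, 7 for each row, row after row: the turn, a rotation vector about the tool's x, y, z in degrees, then the shift along the tool's x, y, z in mm, then the closure, from 0 (fully open) to 1 (shut). A call has 1 to 8 rows; each row is the pose to reach, as a shift and turn from the pose commanded when the call began, along the tool's axes at that moment; what a row does not reach only later rows make up. A row lasts 1/12 s, in which the tool goes at most 41.7 mm and 7.16 degrees, less where a joint would pass 70% of its speed; a pose out of reach is approached as far as the arm can. A call with a gripper value outside its range is refused whole. The fingers move at their own pace and stop on an object; "squeeze" is the grip in N (left out, the last holds). Time passes only in rows, so rows that repeat a pose let the fingers close. It gives the time, the measured TCP pose, the force and the opening at its end, in the units of the state.
- bot.state(): the state, without advancing time (a new reading comes with each control period).
- viewer.capture(name): name is "side" or "top"; returns the picture (480x640x3 uint8, red, green, blue); there is no depth.
- viewer.calibration(name): a dict with "camera_matrix" (3x3 intrinsics, pixels), "world_from_camera" (4x4, takes a point from camera to world coordinates). Camera axes: x right, y down, z forward; pixel columns grow to the right and rows downward; lengths in m; the calibration is good to about 2 mm. A picture is of the moment at which its call begins. calibration takes no time and is no camera call.
- bot.finish_job(): hands the job in, once; it reports no verdict.
The state is a dict: "time": time; "qpos": joint angles; "dq": joint speeds; "joint_efforts": joint torques, N m; "ee_pos": TCP position; "eef_rot": TCP orientation; "ft_force": force on the tool from outside, world axes, zero at the start; "moment": the same for the moment, N m; "opening": opening from 0.0 (shut) to 1.0 (fully open).
Only numpy, scipy, OpenCV 4.12 (cv2) and the standard library are available. Lean on these libraries where they do the work, as an engineer would, in place of code of your own. Each camera call takes 0.05 s, during which the arm holds its last target.

TASK

Move the four white ceramic standoffs from the wooden store board to the pockets of the steel mounting rail, one upright in each pocket, keeping their row order counted from the copper grounding lug: the standoff now nearest the robot goes into the pocket next to the lug, the second nearest into the next pocket, and so on to the farthest one in the pocket farthest from the lug. Set each one down gently, without dropping it.

Things in the scene. Friction and masses are not known exactly. Their poses are not given: they have to be found in the camera images.
- standoff_red_center (a point): centre (half-way up) of the red standoff: a loose upright white ribbed ceramic cylinder, 32 mm in diameter, 64 mm tall, 0.12 kg, its top 8 mm glazed red; at the start it stands on the red pad, its underside 12 mm above the desk. z is its own axis.
- standoff_yellow_center (a point): centre (half-way up) of the yellow standoff: a loose upright white ribbed ceramic cylinder, 32 mm in diameter, 64 mm tall, 0.12 kg, its top 8 mm glazed yellow; at the start it stands on the yellow pad, its underside 12 mm above the desk. z is its own axis.
- standoff_blue_center (a point): centre (half-way up) of the blue standoff: a loose upright white ribbed ceramic cylinder, 32 mm in diameter, 64 mm tall, 0.12 kg, its top 8 mm glazed blue; at the start it stands on the blue pad, its underside 12 mm above the desk. z is its own axis.
- standoff_green_center (a point): centre (half-way up) of the green standoff: a loose upright white ribbed ceramic cylinder, 32 mm in diameter, 64 mm tall, 0.12 kg, its top 8 mm glazed green; at the start it stands on the green pad, its underside 12 mm above the desk. z is its own axis.
- pad_red: fixed red flat pad, 48 x 56 x 4 mm, on the 8 mm thick wooden store board, under the red standoff at the start; origin at the centre of its underside (8 mm above the desk), x along the row of four pads (65 mm apart) away from the robot, y across the row, z up. It stays put and so shows where its standoff came from.
- pad_yellow: fixed yellow flat pad, 48 x 56 x 4 mm, on the 8 mm thick wooden store board, under the yellow standoff at the start; origin at the centre of its underside (8 mm above the desk), x along the row of four pads (65 mm apart) away from the robot, y across the row, z up. It stays put and so shows where its standoff came from.
- pad_blue: fixed blue flat pad, 48 x 56 x 4 mm, on the 8 mm thick wooden store board, under the blue standoff at the start; origin at the centre of its underside (8 mm above the desk), x along the row of four pads (65 mm apart) away from the robot, y across the row, z up. It stays put and so shows where its standoff came from.
- pad_green: fixed green flat pad, 48 x 56 x 4 mm, on the 8 mm thick wooden store board, under the green standoff at the start; origin at the centre of its underside (8 mm above the desk), x along the row of four pads (65 mm apart) away from the robot, y across the row, z up. It stays put and so shows where its standoff came from.
- rail: fixed dark steel mounting rail, 360 x 70 mm, 8 mm thick, with four pockets in a row; origin on the desk under its middle, x along the row away from the robot, y across, z up. Pocket centres at x = -97.5, -32.5, +32.5, +97.5 mm, y = 0; pocket floors 8 mm above the desk, 61 x 61 mm inside, parted and edged by brass ribs 4 mm thick and 6 mm high; a grey disc marks each centre. A standoff standing in a pocket has its centre 40 mm above the desk.
- lug: fixed copper grounding lug (tab 36 x 50 x 4 mm with a tube 18 mm across and 44 mm long lying over it across the rail, 21 mm high in all) on one end of the rail, 155 mm from the rail middle along the rail, either at the robot end or at the far end; a low black plastic stop sits on the other end. Origin at the centre of its underside.

How it is judged:
At the end, for the whole second after the job is handed in: The four stand released and at rest on the pocket floors of the rail (height within 4 mm, tilt under 0.08 rad), within 15 mm of the row line and 18 mm of the due distance from the lug; counted from the lug, their order is that of their coloured pads from the robot outward (y of standoff_red_center in the frame of rail between -0.015 and 0.015 m and z of standoff_red_center in the frame of rail between 0.036 and 0.044 m and angle between each of standoff_red_center, standoff_yellow_center, standoff_blue_center, standoff_green_center's own z axis and vertical below 0.08 rad and linear speed of each of standoff_red, standoff_yellow, standoff_blue, standoff_green below 0.02 m/s and angular speed of each of standoff_red, standoff_yellow, standoff_blue, standoff_green below 0.3 rad/s and contact force between each of standoff_red, standoff_yellow, standoff_blue, standoff_green and the fingers below 0.05 N and y of standoff_yellow_center in the frame of rail between -0.015 and 0.015 m and z of standoff_yellow_center in the frame of rail between 0.036 and 0.044 m and y of standoff_blue_center in the frame of rail between -0.015 and 0.015 m and z of standoff_blue_center in the frame of rail between 0.036 and 0.044 m and y of standoff_green_center in the frame of rail between -0.015 and 0.015 m and z of standoff_green_center in the frame of rail between 0.036 and 0.044 m and ((world x of pad_red below 0.471 m and horizontal distance between standoff_red_center and lug between 0.0395 and 0.0755 m) or (world x of pad_red between 0.471 and 0.535 m and horizontal distance between standoff_red_center and lug between 0.1045 and 0.1405 m) or (world x of pad_red between 0.535 and 0.599 m and horizontal distance between standoff_red_center and lug between 0.1695 and 0.2055 m) or (world x of pad_red above 0.599 m and horizontal distance between standoff_red_center and lug between 0.2345 and 0.2705 m)) and ((world x of pad_yellow below 0.471 m and horizontal distance between standoff_yellow_center and lug between 0.0395 and 0.0755 m) or (world x of pad_yellow between 0.471 and 0.535 m and horizontal distance between standoff_yellow_center and lug between 0.1045 and 0.1405 m) or (world x of pad_yellow between 0.535 and 0.599 m and horizontal distance between standoff_yellow_center and lug between 0.1695 and 0.2055 m) or (world x of pad_yellow above 0.599 m and horizontal distance between standoff_yellow_center and lug between 0.2345 and 0.2705 m)) and ((world x of pad_blue below 0.471 m and horizontal distance between standoff_blue_center and lug between 0.0395 and 0.0755 m) or (world x of pad_blue between 0.471 and 0.535 m and horizontal distance between standoff_blue_center and lug between 0.1045 and 0.1405 m) or (world x of pad_blue between 0.535 and 0.599 m and horizontal distance between standoff_blue_center and lug between 0.1695 and 0.2055 m) or (world x of pad_blue above 0.599 m and horizontal distance between standoff_blue_center and lug between 0.2345 and 0.2705 m)) and ((world x of pad_green below 0.471 m and horizontal distance between standoff_green_center and lug between 0.0395 and 0.0755 m) or (world x of pad_green between 0.471 and 0.535 m and horizontal distance between standoff_green_center and lug between 0.1045 and 0.1405 m) or (world x of pad_green between 0.535 and 0.599 m and horizontal distance between standoff_green_center and lug between 0.1695 and 0.2055 m) or (world x of pad_green above 0.599 m and horizontal distance between standoff_green_center and lug between 0.2345 and 0.2705 m))); the robot touches nothing.
It fails at once if the red standoff is dropped (falls out of the fingers faster than 0.6 m/s, about 2 cm) (contact force between standoff_red and the fingers below 0.05 N and linear speed of standoff_red above 0.6 m/s).
It fails at once if the yellow standoff is dropped (falls out of the fingers faster than 0.6 m/s, about 2 cm) (contact force between standoff_yellow and the fingers below 0.05 N and linear speed of standoff_yellow above 0.6 m/s).
It fails at once if the blue standoff is dropped (falls out of the fingers faster than 0.6 m/s, about 2 cm) (contact force between standoff_blue and the fingers below 0.05 N and linear speed of standoff_blue above 0.6 m/s).
It fails at once if the green standoff is dropped (falls out of the fingers faster than 0.6 m/s, about 2 cm) (contact force between standoff_green and the fingers below 0.05 N and linear speed of standoff_green above 0.6 m/s).
It also fails if it takes over 128 s, if anything falls off the work surface, if the arm or the gripper's body presses on something with over 40 N, if the wrist force passes 120 N, or if a joint passes its speed limit or range.

## Working session

There is one attempt and no reset: what is moved stays moved. The work goes in short steps, Python scripts to look and compute and a tool call to move; the robot and the scene stay as the last step left them, time stands still between calls to the robot, and variables do not carry over. Pictures are saved under pics/ and viewed, and the job is handed in when it is done.

Besides the shell and the picture viewer there is one more tool, called after "Call:" as a command line: name --argument value ..., lists and objects as JSON in quotes. move_arm: Moves the arm, as the interface text tells. Its arguments: {"type":"object","properties":{"increments":{"type":"array","items":{"type":"number"}},"squeeze":{"type":"number"}},"required":["increments"]}

```bash
ls; mkdir -p pics; python3 - <<'E'
from plant import bot, viewer
import cv2,numpy as np
np.set_printoptions(precision=4,suppress=True)
print(bot.state()); print(bot.nose_length)
for n in("side","top"):
    im=viewer.capture(n); cv2.imwrite(f"pics/{n}0.png",im[:,:,::-1]); c=viewer.calibration(n); print(c["camera_matrix"],c["world_from_camera"])
E
```

```text
pics
{'time': 0.0, 'qpos': array([ 1.232 ,  0.3203,  1.5657, -0.    ,  1.2574, -0.02  ]), 'dq': array([ 0.0018, -0.0007, -0.0006,  0.0002,  0.0002,  0.    ]), 'joint_efforts': array([ -0.0015, -41.2465, -23.1973,   0.0727,   0.0456,  -0.0001]), 'ee_pos': array([0.1801, 0.5456, 0.2211]), 'eef_rot': array([ 3.1366,  1.569 , -1.8946]), 'ft_force': array([-0.7277, -0.3041, -0.6169]), 'moment': array([ 0.01  ,  0.0175, -0.0462]), 'opening': 1.0002152371681574}
0.008
[[540.829    0.     323.0016]
 [  0.     540.829  237.3966]
 [  0.       0.       1.    ]] [[ 0.9928 -0.0828  0.0864  0.4632]
 [-0.1186 -0.5837  0.8033 -0.691 ]
 [-0.0161 -0.8078 -0.5893  0.5806]
 [ 0.      0.      0.      1.    ]]
[[606.3324   0.     320.6188]
 [  0.     606.3324 236.0946]
 [  0.       0.       1.    ]] [[-0.0058 -0.9945  0.105   0.4169]
 [-1.      0.0056 -0.0015 -0.0173]
 [ 0.0009 -0.105  -0.9945  0.9658]
 [ 0.      0.      0.      1.    ]]
```

View pics/side0.png

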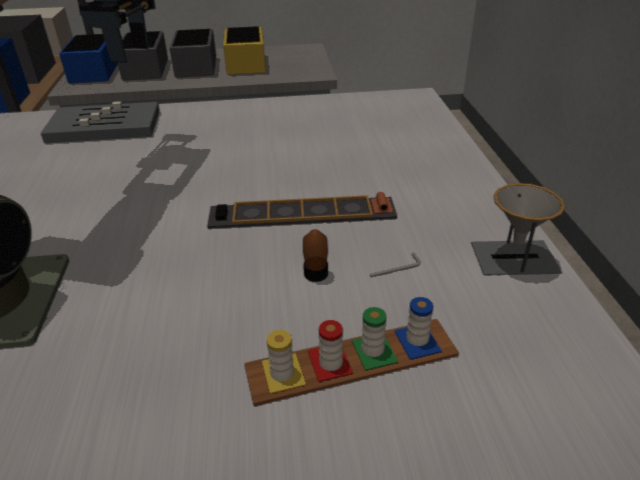

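View pics/top0.png

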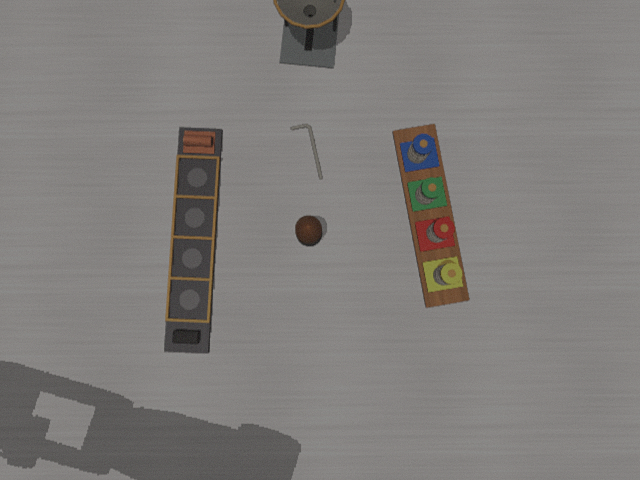

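The side view shows the rail at about rows 195–225, with the copper lug at its far end (side 381,203; top 198,142). The caps from nearest to farthest are yellow (448,273 top), red, green and blue (423,144). So yellow goes next to the lug at the far end, then red, green and blue towards the robot. A brown object stands between the board and the rail at (309,230).

```bash
cat > h.py <<'E'
import cv2,numpy as np
from plant import bot,viewer
np.set_printoptions(precision=4,suppress=True)
def ray(n,uv):
    c=viewer.calibration(n);T=np.array(c["world_from_camera"]);K=np.array(c["camera_matrix"])
    d=T[:3,:3]@np.linalg.solve(K,[uv[0],uv[1],1.]);return T[:3,3],d
def plane(n,uv,z):
    o,d=ray(n,uv);return o+d*(z-o[2])/d[2]
def tri(u1,u2):
    o1,d1=ray("top",u1);o2,d2=ray("side",u2)
    A=np.stack([d1,-d2],1);s=np.linalg.lstsq(A,o2-o1,rcond=None)[0]
    p,q=o1+s[0]*d1,o2+s[1]*d2;return (p+q)/2,np.linalg.norm(p-q)
H={"yellow":(22,35),"red":(0,4),"green":(50,75),"blue":(105,125)}
def mask(im,c,smin=150,vmin=60):
    h=cv2.cvtColor(im,cv2.COLOR_RGB2HSV);a,b=H[c]
    m=cv2.inRange(h,(a,smin,vmin),(b,255,255))
    if c=="red": m|=cv2.inRange(h,(175,smin,vmin),(180,255,255))
    return m
E
python3 - <<'E'
from h import *
t=cv2.imread("pics/top0.png")[:,:,::-1];s=cv2.imread("pics/side0.png")[:,:,::-1]
# enlarged crops
a=cv2.resize(t[110:310,380:480],None,fx=3,fy=3,interpolation=cv2.INTER_CUBIC);b=cv2.resize(t[115:360,150:235],None,fx=2.4,fy=2.4,interpolation=cv2.INTER_CUBIC)
d=np.zeros((600,520,3),np.uint8);d[:600,:300]=a;d[:b.shape[0],305:305+b.shape[1]]=b
cv2.imwrite("pics/crop0.png",d[:,:,::-1])
cv2.imwrite("pics/crop1.png",cv2.resize(s[190:400,200:470],None,fx=2.8,fy=2.8,interpolation=cv2.INTER_CUBIC)[:,:,::-1])
g=cv2.cvtColor(t,cv2.COLOR_RGB2HSV)
for p in [(197,177),(195,217),(192,258),(189,299),(190,195),(185,325),(199,140),(448,273),(455,262),(430,280),(443,229),(423,240),(432,187),(418,203),(424,143),(412,165)]: print(p,g[p[1],p[0]])
E
```

```text
(197, 177) [75  6 83]
(195, 217) [ 0  3 85]
(192, 258) [30  6 85]
(189, 299) [ 0 11 89]
(190, 195) [ 14  96 106]
(185, 325) [165   7  69]
(199, 140) [  9 134 124]
(448, 273) [ 18 137 130]
(455, 262) [ 28 136 129]
(430, 280) [ 31 137 138]
(443, 229) [ 18 132 131]
(423, 240) [  1 173 131]
(432, 187) [ 17 141 127]
(418, 203) [ 63 112 105]
(424, 143) [ 17 136 129]
(412, 165) [110 156 118]
```

View pics/crop0.png

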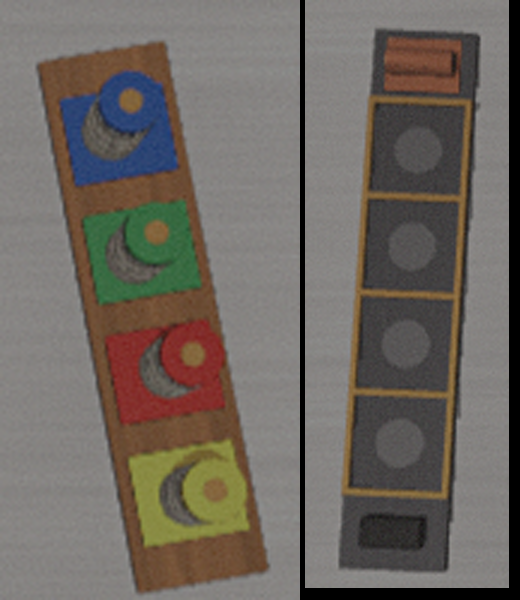

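View pics/crop1.png

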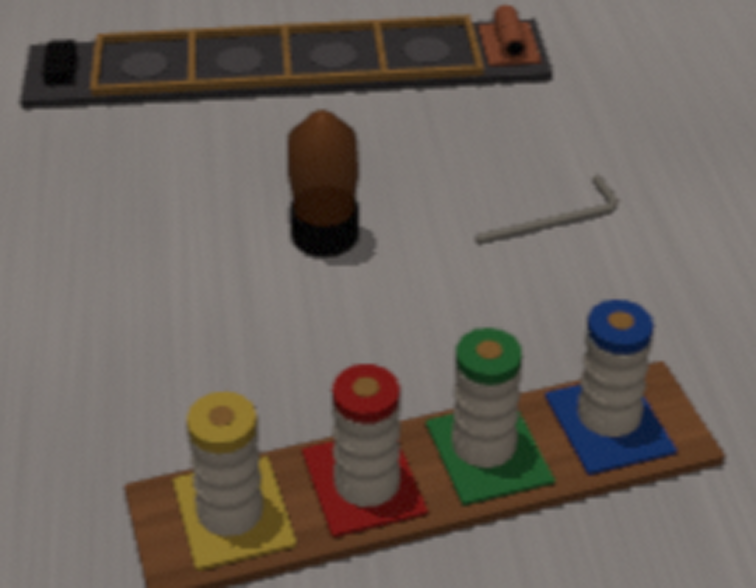

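The crops show an orange dot at the centre of each standoff top and a grey disc in each pocket. The standoffs sit off-centre on their pads. The brown bottle is tall, so I'll measure it too.

```bash
cat >> h.py <<'E'
def dot(im,guess,r=14):
    h=cv2.cvtColor(cv2.medianBlur(np.ascontiguousarray(im),3),cv2.COLOR_RGB2HSV)
    m=cv2.inRange(h,(10,90,70),(21,255,255));k=np.zeros_like(m);cv2.circle(k,guess,r,255,-1)
    n,l,st,ce=cv2.connectedComponentsWithStats(m&k)
    if n<2:return None
    d=[np.hypot(*(ce[i]-guess))-st[i,4]*.05 if st[i,4]>6 else 99 for i in range(1,n)];i=1+int(np.argmin(d));return ce[i],st[i,4]
E
python3 - <<'E'
from h import *
t=cv2.imread("pics/top0.png")[:,:,::-1];s=cv2.imread("pics/side0.png")[:,:,::-1]
G={"yellow":((451,273),(279,338)),"red":((444,228),(330,328)),"green":((432,187),(374,315)),"blue":((423,143),(421,304))}
for c,(a,b) in G.items():
    da=dot(t,a,6);db=dot(s,b,6)
    print(c,da,db,"top",plane("top",da[0],.076)[:2],"side",plane("side",db[0],.076)[:2],*tri(da[0],db[0]))
h=cv2.cvtColor(cv2.GaussianBlur(t,(3,3),0),cv2.COLOR_RGB2HSV)
# discs
P=[]
for g in [(197,177),(195,217),(192,258),(189,299)]:
    m=cv2.inRange(h[:,:,2],75,100)&cv2.inRange(h[:,:,1],0,40);k=np.zeros_like(m);cv2.circle(k,g,13,255,-1)
    n,l,st,ce=cv2.connectedComponentsWithStats(m&k);i=1+np.argmax(st[1:,4]);p=plane("top",ce[i],.008);P.append(p[:2]);print(ce[i],st[i,4],p)
P=np.array(P);print(np.diff(P,axis=0),np.linalg.norm(np.diff(P,axis=0),axis=1));d=P[0]-P[3];print("rail yaw deg",np.degrees(np.arctan2(d[1],d[0])))
# rail brass outline
m=cv2.inRange(h,(10,70,70),(24,255,255));k=np.zeros_like(m);k[145:330,160:225]=255
c=max(cv2.findContours(m&k,0,1)[0],key=cv2.contourArea);r=cv2.minAreaRect(c);print("brass",r,plane("top",r[0],.014))
print("brown top/tri",*tri((309,222),(316,230)), "lug",plane("top",(198,142),.015))
print("brown base",plane("side",(316,277),0),plane("top",(309,230),.09))
E
```

```text
yellow (array([451.2889, 272.9111]), np.int32(45)) (array([278.5085, 338.0678]), np.int32(59)) top [ 0.4555 -0.21  ] side [ 0.4559 -0.2096] [ 0.4557 -0.2099  0.0763] 0.00044421770698393435
red (array([443.8235, 227.6275]), np.int32(51)) (array([330.    , 327.6739]), np.int32(46)) top [ 0.5224 -0.2009] side [ 0.5227 -0.2003] [ 0.5225 -0.2008  0.0764] 0.0003114839034793739
green (array([432., 187.]), np.int32(37)) (array([374.2424, 314.4242]), np.int32(33)) top [ 0.5834 -0.1849] side [ 0.5838 -0.1842] [ 0.5835 -0.1848  0.0766] 0.0003491357376099362
blue (array([423.1282, 143.1282]), np.int32(39)) (array([421.5, 304. ]), np.int32(32)) top [ 0.6502 -0.1733] side [ 0.6507 -0.1732] [ 0.6504 -0.1733  0.0761] 0.0004631623048886369
[196.691  177.1007] 288 [0.6143 0.1795 0.008 ]
[194.1158 217.2637] 311 [0.5493 0.1826 0.008 ]
[191.561  257.8384] 328 [0.4846 0.1856 0.008 ]
[189.0226 299.1723] 354 [0.4195 0.1885 0.008 ]
[[-0.065   0.0031]
 [-0.0647  0.003 ]
 [-0.065   0.0029]] [0.0651 0.0648 0.0651]
rail yaw deg -2.641981977152068
brass ((192.2257537841797, 238.43463134765625), (45.15897750854492, 167.86199951171875), 3.4422152042388916) [0.5148 0.1838 0.014 ]
brown top/tri [ 0.5282 -0.0019  0.0908] 0.0034867063045398517 lug [0.67   0.1769 0.015 ]
brown base [ 0.5236 -0.0084  0.    ] [ 0.5184 -0.0018  0.09  ]
```

```bash
cat >> h.py <<'E'
from scipy.spatial.transform import Rotation as Ro
def go(target,yawz=None):
    "target TCP xyz -> (turn to down/z=-+Y) rotvec deg and shift mm in present tool axes"
    s=bot.state();R=Ro.from_euler('xyz',s["eef_rot"]).as_matrix()
    for sg in(1,-1):
        D=np.array([[0,-sg,0],[0,0,sg],[-1,0,0]],float)
        rv=np.degrees(Ro.from_matrix(R.T@D).as_rotvec())
        if np.linalg.norm(rv)<100: break
    print("t",round(s["time"],2),"at",s["ee_pos"],"turn",rv.round(2),"shift mm",((R.T@(np.array(target)-s["ee_pos"]))*1e3).round(1),"open",round(s["opening"],3),"F",s["ft_force"].round(1))
    return R
E
python3 - <<'E'
from h import *
print(go((.4557,-.2098,.20)))
E
```

```text
t 0.1 at [0.1801 0.5456 0.2212] turn [-18.26  -0.09  -0.02] shift mm [  22.2 -498.5 -630.9] open 1.0 F [0.6 0.3 0.6]
[[-0.0005 -0.9496  0.3134]
 [-0.0015  0.3134  0.9496]
 [-1.      0.     -0.0016]]
```

Call:
move_arm --increments '[-7,0,0,0,-180,-228,0,-14,0,0,0,-180,-228,0,-18.3,0,0,0,-180,-228,0,-18.3,0,0,0,-180,-228,0,-18.3,0,0,0,-180,-228,0,-18.3,0,0,0,-180,-228,0,-18.3,0,0,0,-180,-228,0,-18.3,0,0,0,-180,-228,0]' --squeeze 25

```text
time: 0.77
ee_pos: [0.2804, 0.2671, 0.2216]
eef_rot: [-3.128, 1.567, -1.563]
ft_force: [-1.1, 0.9, -0.2]
opening: 0.999
```

```bash
python3 - <<'E'
from h import *
go((.4557,-.2098,.15));print(bot.state()["qpos"])
E
```

```text
t 0.77 at [0.2804 0.2671 0.2216] turn [-0.32 -0.23  0.  ] shift mm [  73.5 -177.9 -475.7] open 0.999 F [-1.1  0.9 -0.2]
[ 0.734   0.0209  1.9422 -0.0032  1.1812 -0.8301]
```

Call:
move_arm --increments '[0,0,0,0,-110,-300,0,0,0,0,0,-110,-300,0,0,0,0,0,-110,-300,0,0,0,0,0,-110,-300,0,0,0,0,0,-110,-300,0,0,0,0,0,-110,-300,0,0,0,0,0,-110,-300,0,0,0,0,0,-110,-300,0]'

```text
time: 1.43
ee_pos: [0.3907, -0.0296, 0.2219]
eef_rot: [-2.333, 1.57, -0.764]
ft_force: [0.7, 0.9, -0.9]
opening: 1.001
```

```bash
python3 - <<'E'
from h import *
go((.4557,-.2098,.15));print(bot.state()["qpos"])
E
```

```text
t 1.43 at [ 0.3907 -0.0296  0.2219] turn [-0.08 -0.04  0.04] shift mm [  72.1  -65.2 -180. ] open 1.001 F [ 0.7  0.9 -0.9]
[-0.1045  0.0262  1.9358 -0.0007  1.1788 -1.6736]
```

Call:
move_arm --increments '[0,0,0,0,-65,-180,0,0,0,0,0,-65,-180,0,0,0,0,0,-65,-180,0,0,0,0,0,-65,-180,0,0,0,0,0,-65,-180,0,0,0,0,72,-65,-180,0,0,0,0,72,-65,-180,0,0,0,0,72,-65,-180,0]'

```text
time: 2.1
ee_pos: [0.4512, -0.2051, 0.1441]
eef_rot: [1.095, 1.558, 2.665]
ft_force: [-0.4, 0.2, -0.7]
opening: 1.0
```

```bash
python3 - <<'E'
from h import *
go((.4557,-.2098,.04));print(bot.state()["qpos"])
E
```

```text
t 2.1 at [ 0.4512 -0.2051  0.1441] turn [-0.03  0.35 -0.68] shift mm [104.   -5.7  -5.3] open 1.0 F [-0.4  0.2 -0.7]
[-0.4501  0.2689  1.8507  0.0004  1.0352 -2.0205]
```

Call:
move_arm --increments '[0,0,0,0,0,0,0,0,0,0,0,0,0,0,0,0,0,0,0,0,0]'

```text
time: 2.35
ee_pos: [0.4565, -0.207, 0.1521]
eef_rot: [-1.987, 1.567, -0.415]
ft_force: [-0.5, -0.4, 0.5]
opening: 1.001
```

```bash
python3 - <<'E'
from h import *
go((.4557,-.2098,.04))
im=viewer.capture("side");cv2.imwrite("pics/s1.png",im[:,:,::-1])
E
```

```text
t 2.35 at [ 0.4565 -0.207   0.1521] turn [ 0.07 -0.1   0.22] shift mm [112.1   1.2  -2.6] open 1.001 F [-0.5 -0.4  0.5]
```

View pics/s1.png

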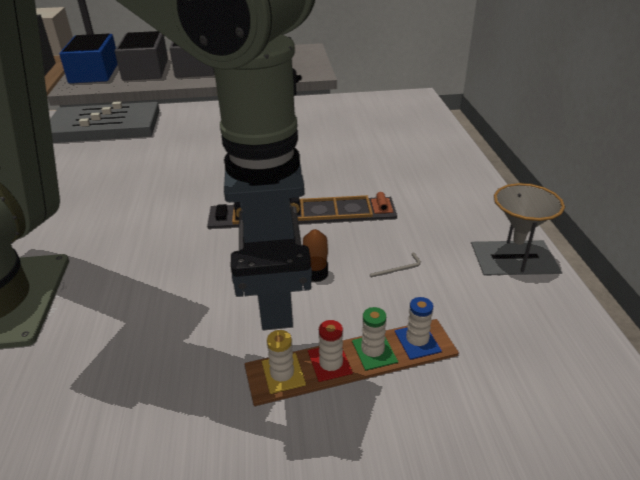

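The side view shows the gripper above the yellow standoff (279,340), with the jaws opening across the row and the neighbours clear. I'll descend, close and check.

Call:
move_arm --increments '[0,0,0,25,1,-2.5,0,0,0,0,50,1,-2.5,0,0,0,0,75,1,-2.5,0,0,0,0,95,1,-2.5,0,0,0,0,106,1,-2.5,0,0,0,0,111,1,-2.5,0,0,0,0,111,1,-2.5,0,0,0,0,111,1,-2.5,0]'

```text
time: 3.07
ee_pos: [0.455, -0.2096, 0.0401]
eef_rot: [-1.995, 1.568, -0.423]
ft_force: [-0.6, 0.1, 1.3]
opening: 1.0
```

```bash
python3 - <<'E'
from h import *
go((.4557,-.2098,.04))
E
```

```text
t 3.07 at [ 0.455  -0.2096  0.0401] turn [ 0.05 -0.06  0.13] shift mm [ 0.1 -0.7 -0.2] open 1.0 F [-0.6  0.1  1.3]
```

Call:
move_arm --increments '[0,0,0,0,0,0,1,0,0,0,0,0,0,1,0,0,0,0,0,0,1,0,0,0,0,0,0,1,0,0,0,0,0,0,1,0,0,0,0,0,0,1,0,0,0,0,0,0,1,0,0,0,0,0,0,1]'

```text
time: 3.73
ee_pos: [0.454, -0.2093, 0.0389]
eef_rot: [0.329, 1.571, 1.901]
ft_force: [0.0, 0.4, 0.2]
opening: 0.448
```

Call:
move_arm --increments '[0,0,0,0,0,0,1,0,0,0,0,0,0,1,0,0,0,0,0,0,1,0,0,0,0,0,0,1]'

```text
time: 4.07
ee_pos: [0.4539, -0.2092, 0.0389]
eef_rot: [0.51, 1.571, 2.081]
ft_force: [0.7, -0.4, 0.1]
opening: 0.348
```

The opening is 0.348, about 32 mm, so yellow is gripped. Lifting.

Call:
move_arm --increments '[0,0,0,-10,0,0,1,0,0,0,-30,0,0,1,0,0,0,-60,0,0,1,0,0,0,-90,0,0,1,0,0,0,-115,0,0,1,0,0,0,-130,0,0,1,0,0,0,-130,0,0,1,0,0,0,-130,0,0,1]'

```text
time: 4.73
ee_pos: [0.4541, -0.2094, 0.1697]
eef_rot: [-2.003, 1.569, -0.432]
ft_force: [-0.8, 0.6, -0.5]
opening: 0.347
```

```bash
python3 - <<'E'
from h import *
go((.6143,.1795,.16))
im=viewer.capture("side");cv2.imwrite("pics/s2.png",im[:,:,::-1])
E
```

```text
t 4.73 at [ 0.4541 -0.2094  0.1697] turn [ 0.03 -0.04  0.09] shift mm [   9.6 -160.4  388.8] open 0.347 F [-0.8  0.6 -0.5]
```

View pics/s2.png

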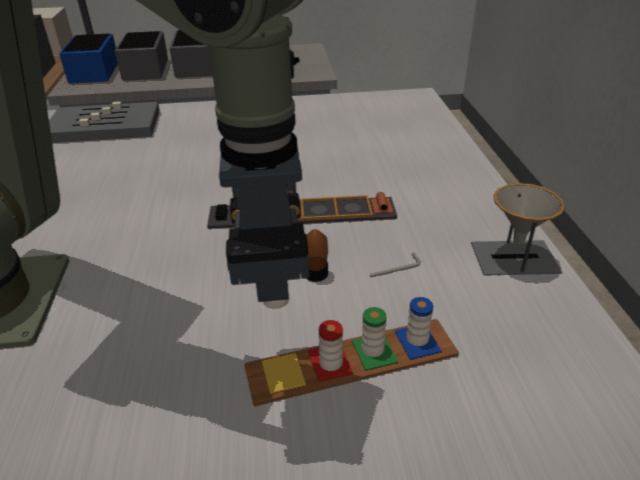

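Yellow is lifted and its pad at (284,372) is empty. Carrying it over the brown object with about 50 mm of clearance.

Call:
move_arm --increments '[0,0,0,0,-8,20,1,0,0,0,0,-24,58,1,0,0,0,0,-39,95,1,0,0,0,0,-54,132,1,0,0,0,0,-70,169,1,0,0,0,0,-85,206,1,0,0,0,0,-100,243,1,0,0,0,0,-115,280,1]'

```text
time: 5.45
ee_pos: [0.568, 0.0726, 0.1668]
eef_rot: [1.699, 1.567, -3.012]
ft_force: [0.6, -1.0, -0.6]
opening: 0.346
```

Call:
move_arm --increments '[0,0,0,0,-14,35,1,0,0,0,0,-27,66,1,0,0,0,0,-37,90,1,0,0,0,0,-43,104,1,0,0,0,0,-45,109,1,0,0,0,0,-45,109,1,0,0,0,0,-45,109,1,0,0,0,0,-45,109,1]'

```text
time: 6.12
ee_pos: [0.6131, 0.1781, 0.1687]
eef_rot: [2.198, 1.569, -2.515]
ft_force: [-0.9, -0.3, -0.9]
opening: 0.345
```

```bash
python3 - <<'E'
from h import *
go((.613,.1795,.035))
im=viewer.capture("side");cv2.imwrite("pics/s3.png",im[:,:,::-1])
E
```

```text
t 6.12 at [0.6131 0.1781 0.1687] turn [-0.05 -0.05 -0.07] shift mm [133.7  -0.    1.5] open 0.345 F [-0.9 -0.3 -0.9]
```

View pics/s3.png

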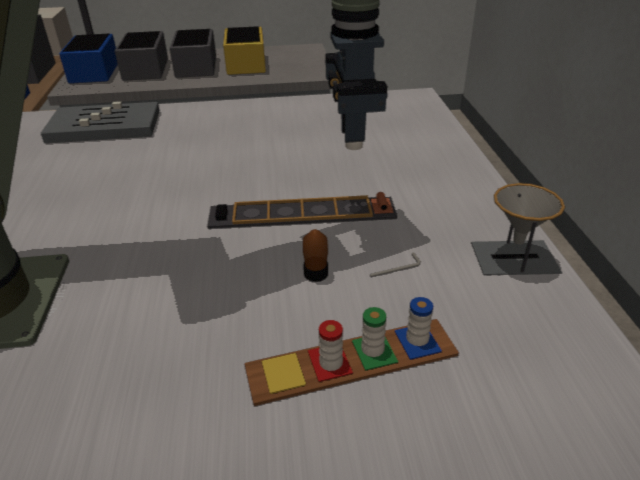

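The held standoff's end shows at (356,143), above the far pocket. Lowering.

Call:
move_arm --increments '[0,0,0,25,0,1.5,1,0,0,0,55,0,1.5,1,0,0,0,85,0,1.5,1,0,0,0,108,0,1.5,1,0,0,0,122,0,1.5,1,0,0,0,129,0,1.5,1,0,0,0,131,0,1.5,1,0,0,0,131,0,1.5,1]'

```text
time: 6.83
ee_pos: [0.614, 0.1807, 0.0383]
eef_rot: [-1.348, 1.57, 0.223]
ft_force: [-0.1, 1.3, -1.2]
opening: 0.346
```

Call:
move_arm --increments '[0,0,0,1,0,0,1,0,0,0,2,0,0,1,0,0,0,2.5,0,0,1,0,0,0,2.5,0,0,1]'

```text
time: 7.17
ee_pos: [0.6141, 0.1814, 0.0361]
eef_rot: [-1.234, 1.57, 0.338]
ft_force: [-0.1, 0.5, -1.6]
opening: 0.348
```

```bash
python3 - <<'E'
from h import *
go((.613,.1795,.035))
im=viewer.capture("side");cv2.imwrite("pics/s4.png",cv2.resize(im[100:260,240:440],None,fx=3,fy=3)[:,:,::-1])
E
```

```text
t 7.17 at [0.6141 0.1814 0.0361] turn [0.04 0.02 0.07] shift mm [ 1.1  1.1 -1.9] open 0.348 F [-0.1  0.5 -1.6]
```

View pics/s4.png

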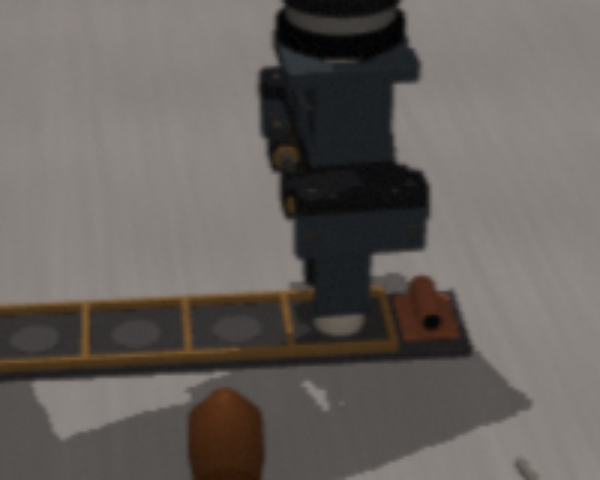

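Yellow is just above the pocket floor and still hanging (force about -1.6 N). Easing down to contact.

Call:
move_arm --increments '[0,0,0,0.5,0,0,1,0,0,0,1,0,0,1,0,0,0,1.5,0,0,1,0,0,0,1.5,0,0,1]'

```text
time: 7.55
ee_pos: [0.614, 0.1815, 0.0349]
eef_rot: [-1.21, 1.57, 0.362]
ft_force: [-1.0, -0.5, 4.8]
opening: 0.346
```

Contact at 4.8 N upward. Releasing.

Call:
move_arm --increments '[0,0,0,0,0,0,0.6,0,0,0,0,0,0,0.5,0,0,0,0,0,0,0.3,0,0,0,0,0,0,0,0,0,0,0,0,0,0,0,0,0,0,0,0,0,0,0,0,0,0,0,0,0,0,0,0,0,0,0]'

```text
time: 8.22
ee_pos: [0.6138, 0.1813, 0.0339]
eef_rot: [0.071, 1.571, 1.642]
ft_force: [0.1, -0.2, 0.1]
opening: 0.88
```

Call:
move_arm --increments '[0,0,0,-20,0,0,0,0,0,0,-50,0,0,0,0,0,0,-85,0,0,0,0,0,0,-120,0,0,0,0,0,0,-135,0,0,0,0,0,0,-135,0,0,0]'

```text
time: 8.72
ee_pos: [0.6162, 0.182, 0.1741]
eef_rot: [-1.295, 1.561, 0.276]
ft_force: [0.9, 0.5, 0.3]
opening: 1.001
```

```bash
python3 - <<'E'
from h import *
go((.5215,-.2006,.17))
im=viewer.capture("side");cv2.imwrite("pics/s5.png",im[:,:,::-1])
E
```

```text
t 8.72 at [0.6162 0.182  0.1741] turn [0.04 0.15 0.54] shift mm [   2.2   95.  -382.6] open 1.001 F [0.9 0.5 0.3]
```

View pics/s5.png

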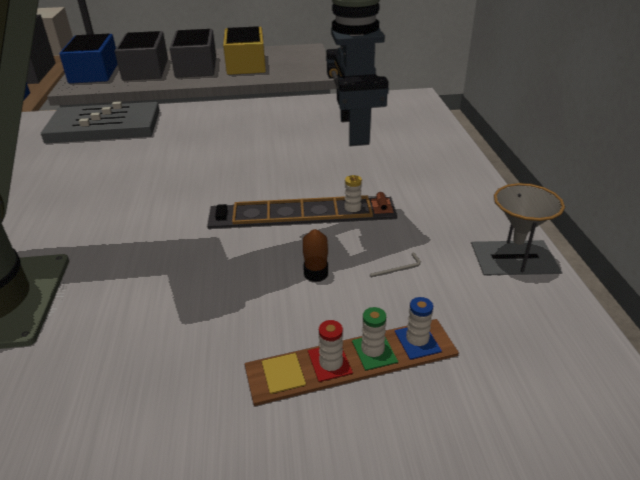

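Yellow stands upright in the pocket beside the lug, at (353,195). Next is red.

Call:
move_arm --increments '[0,0,0,0,9,-37,0,0,0,0,0,18,-75,0,0,0,0,0,27,-113,0,0,0,0,0,36,-151,0,0,0,0,0,45,-189,0,0,0,0,0,54,-227,0,0,0,0,0,63,-265,0,0,0,0,0,72,-303,0]'

```text
time: 9.43
ee_pos: [0.54, -0.1231, 0.1669]
eef_rot: [1.3, 1.567, 2.871]
ft_force: [0.1, -0.7, -1.5]
opening: 1.005
```

Call:
move_arm --increments '[0,0,0,0,8,-32,0,0,0,0,0,14,-58,0,0,0,0,0,18,-74,0,0,0,0,0,19.5,-79,0,0,0,0,0,19.5,-79,0,0,0,0,0,19.5,-79,0,0,0,0,0,19.5,-79,0]'

```text
time: 10.02
ee_pos: [0.5225, -0.1994, 0.1683]
eef_rot: [0.742, 1.569, 2.315]
ft_force: [0.9, 0.7, -0.4]
opening: 0.998
```

```bash
python3 - <<'E'
from h import *
go((.5225,-.2006,.04))
E
```

```text
t 10.02 at [ 0.5225 -0.1994  0.1683] turn [ 0.1   0.06 -0.06] shift mm [128.3  -0.1  -1.3] open 0.998 F [ 0.9  0.7 -0.4]
```

Call:
move_arm --increments '[0,0,0,25,0,-1,0,0,0,0,55,0,-1,0,0,0,0,85,0,-1,0,0,0,0,110,0,-1,0,0,0,0,123,0,-1,0,0,0,0,128,0,-1,0,0,0,0,128,0,-1,0,0,0,0,128,0,-1,0]'

```text
time: 10.68
ee_pos: [0.5233, -0.2012, 0.0415]
eef_rot: [-1.794, 1.57, -0.221]
ft_force: [-0.0, -0.3, 0.5]
opening: 1.001
```

Call:
move_arm --increments '[0,0,0,0,0,0,1,0,0,0,0,0,0,1,0,0,0,0,0,0,1,0,0,0,0,0,0,1,0,0,0,0,0,0,1,0,0,0,0,0,0,1,0,0,0,0,0,0,1,0,0,0,0,0,0,1]'

```text
time: 11.35
ee_pos: [0.5225, -0.2018, 0.0409]
eef_rot: [-0.674, 1.571, 0.897]
ft_force: [0.0, 0.5, -0.1]
opening: 0.446
```

Call:
move_arm --increments '[0,0,0,0,0,0,1,0,0,0,0,0,0,1,0,0,0,0,0,0,1,0,0,0,0,0,0,1,0,0,0,0,0,0,1]'

```text
time: 11.77
ee_pos: [0.5224, -0.2016, 0.0409]
eef_rot: [0.4, 1.57, 1.972]
ft_force: [-0.1, 1.1, 0.5]
opening: 0.346
```

Call:
move_arm --increments '[0,0,0,-10,0,0,1,0,0,0,-30,0,0,1,0,0,0,-60,0,0,1,0,0,0,-90,0,0,1,0,0,0,-115,0,0,1,0,0,0,-130,0,0,1,0,0,0,-130,0,0,1,0,0,0,-130,0,0,1]'

```text
time: 12.43
ee_pos: [0.5226, -0.202, 0.1717]
eef_rot: [-2.033, 1.569, -0.462]
ft_force: [0.2, 0.8, -1.8]
opening: 0.345
```

Call:
move_arm --increments '[0,0,0,0,-1,20,1,0,0,0,0,-4,58,1,0,0,0,0,-7,97,1,0,0,0,0,-10,136,1,0,0,0,0,-12,175,1,0,0,0,0,-15,214,1,0,0,0,0,-18,253,1,0,0,0,0,-20,290,1]'

```text
time: 13.1
ee_pos: [0.5411, 0.0901, 0.169]
eef_rot: [1.713, 1.567, -2.999]
ft_force: [0.8, -0.6, -1.4]
opening: 0.346
```

Call:
move_arm --increments '[0,0,0,0,-2,35,1,0,0,0,0,-5,64,1,0,0,0,0,-6,83,1,0,0,0,0,-7,92,1,0,0,0,0,-7,94,1,0,0,0,0,-7,94,1,0,0,0,0,-7,94,1,0,0,0,0,-7,94,1]'

```text
time: 13.77
ee_pos: [0.5491, 0.1808, 0.1707]
eef_rot: [2.314, 1.57, -2.399]
ft_force: [0.3, -0.2, 0.3]
opening: 0.346
```

```bash
python3 - <<'E'
from h import *
go((.5493,.1826,.037))
im=viewer.capture("side");cv2.imwrite("pics/s6.png",im[:,:,::-1])
E
```

```text
t 13.77 at [0.5491 0.1808 0.1707] turn [-0.05 -0.04 -0.04] shift mm [133.7  -0.3   1.8] open 0.346 F [ 0.3 -0.2  0.3]
```

View pics/s6.png

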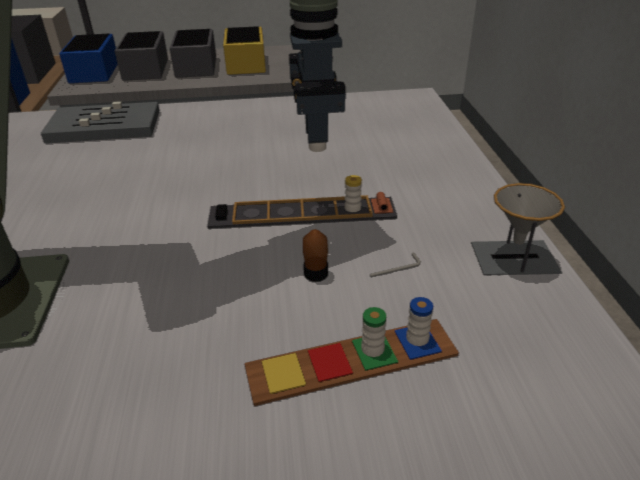

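Red is held, its end visible at (317,143), above the second pocket from the lug. Lowering.

Call:
move_arm --increments '[0,0,0,25,0,0.5,1,0,0,0,55,0,0.5,1,0,0,0,85,0,0.5,1,0,0,0,108,0,0.5,1,0,0,0,122,0,0.5,1,0,0,0,129,0,0.5,1,0,0,0,131,0,0.5,1,0,0,0,131,0,0.5,1]'

```text
time: 14.48
ee_pos: [0.5496, 0.1824, 0.0402]
eef_rot: [-1.21, 1.57, 0.361]
ft_force: [-0.0, 0.9, -0.3]
opening: 0.345
```

Call:
move_arm --increments '[0,0,0,1,0,0,1,0,0,0,2,0,0,1,0,0,0,2.5,0,0,1,0,0,0,2.5,0,0,1]'

```text
time: 14.82
ee_pos: [0.5495, 0.1829, 0.0381]
eef_rot: [-1.214, 1.57, 0.358]
ft_force: [0.7, 0.4, -1.3]
opening: 0.346
```

Call:
move_arm --increments '[0,0,0,0.5,0,0,1,0,0,0,1,0,0,1,0,0,0,1.5,0,0,1,0,0,0,1.5,0,0,1]'

```text
time: 15.15
ee_pos: [0.5495, 0.1829, 0.0369]
eef_rot: [-1.193, 1.57, 0.378]
ft_force: [-0.3, 0.5, 5.4]
opening: 0.343
```

Call:
move_arm --increments '[0,0,0,0,0,0,0.6,0,0,0,0,0,0,0.5,0,0,0,0,0,0,0.3,0,0,0,0,0,0,0,0,0,0,0,0,0,0,0,0,0,0,0,0,0,0,0,0,0,0,0,0,0,0,0,0,0,0,0]'

```text
time: 15.82
ee_pos: [0.5493, 0.1828, 0.0359]
eef_rot: [0.967, 1.571, 2.539]
ft_force: [-0.1, 0.1, -1.1]
opening: 0.878
```

Call:
move_arm --increments '[0,0,0,-20,0,0,0,0,0,0,-50,0,0,0,0,0,0,-85,0,0,0,0,0,0,-115,0,0,0,0,0,0,-132,0,0,0,0,0,0,-132,0,0,0,0,0,0,-132,0,0,0]'

```text
time: 16.4
ee_pos: [0.5495, 0.1828, 0.1686]
eef_rot: [-1.239, 1.569, 0.332]
ft_force: [-0.4, 0.7, -0.7]
opening: 0.998
```

```bash
python3 - <<'E'
from h import *
go((.5836,-.1847,.168))
im=viewer.capture("side");cv2.imwrite("pics/s7.png",im[:,:,::-1])
E
```

```text
t 16.4 at [0.5495 0.1828 0.1686] turn [0.03 0.04 0.1 ] shift mm [   0.4  -33.9 -367.6] open 0.998 F [-0.4  0.7 -0.7]
```

View pics/s7.png

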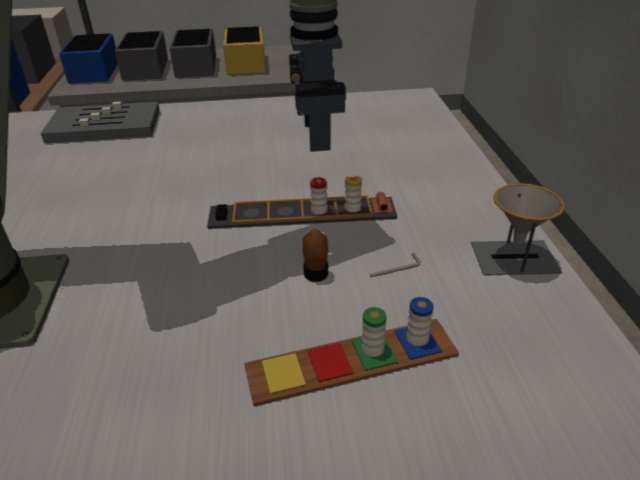

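Red stands upright at (319,196). Green next.

Call:
move_arm --increments '[0,0,0,0,-3,-38,0,0,0,0,0,-7,-76,0,0,0,0,0,-10,-114,0,0,0,0,0,-14,-152,0,0,0,0,0,-17,-190,0,0,0,0,0,-21,-228,0,0,0,0,0,-24,-266,0,0,0,0,0,-28,-300,0]'

```text
time: 17.12
ee_pos: [0.576, -0.1193, 0.1655]
eef_rot: [1.388, 1.566, 2.959]
ft_force: [0.4, 0.4, -0.3]
opening: 1.001
```

Call:
move_arm --increments '[0,0,0,0,-3,-30,0,0,0,0,0,-5,-52,0,0,0,0,0,-6,-64,0,0,0,0,0,-6,-68,0,0,0,0,0,-6,-68,0,0,0,0,0,-6,-68,0,0,0,0,0,-6,-68,0]'

```text
time: 17.7
ee_pos: [0.5833, -0.1837, 0.1676]
eef_rot: [0.667, 1.57, 2.24]
ft_force: [-0.3, -0.5, -0.5]
opening: 1.005
```

```bash
python3 - <<'E'
from h import *
go((.5836,-.1847,.04))
E
```

```text
t 17.7 at [ 0.5833 -0.1837  0.1676] turn [ 0.11  0.05 -0.04] shift mm [127.6  -0.4  -1.2] open 1.005 F [-0.3 -0.5 -0.5]
```

Call:
move_arm --increments '[0,0,0,25,0,0,0,0,0,0,55,0,0,0,0,0,0,85,0,0,0,0,0,0,110,0,0,0,0,0,0,123,0,0,0,0,0,0,128,0,0,0,0,0,0,128,0,0,0,0,0,0,128,0,0,0]'

```text
time: 18.37
ee_pos: [0.5842, -0.1846, 0.0407]
eef_rot: [-1.774, 1.569, -0.202]
ft_force: [0.1, 1.0, 0.4]
opening: 0.994
```

Call:
move_arm --increments '[0,0,0,0,0,0,1,0,0,0,0,0,0,1,0,0,0,0,0,0,1,0,0,0,0,0,0,1,0,0,0,0,0,0,1,0,0,0,0,0,0,1,0,0,0,0,0,0,1,0,0,0,0,0,0,1]'

```text
time: 19.03
ee_pos: [0.5834, -0.1853, 0.0399]
eef_rot: [0.041, 1.571, 1.612]
ft_force: [-0.5, 1.1, -0.3]
opening: 0.447
```

Call:
move_arm --increments '[0,0,0,0,0,0,1,0,0,0,0,0,0,1,0,0,0,0,0,0,1,0,0,0,0,0,0,1,0,0,0,0,0,0,1]'

```text
time: 19.45
ee_pos: [0.5834, -0.185, 0.0399]
eef_rot: [0.341, 1.57, 1.912]
ft_force: [0.5, 1.0, -0.1]
opening: 0.346
```

Call:
move_arm --increments '[0,0,0,-10,0,0,1,0,0,0,-30,0,0,1,0,0,0,-60,0,0,1,0,0,0,-90,0,0,1,0,0,0,-115,0,0,1,0,0,0,-131,0,0,1,0,0,0,-131,0,0,1,0,0,0,-131,0,0,1]'

```text
time: 20.12
ee_pos: [0.5837, -0.1854, 0.1718]
eef_rot: [-1.951, 1.569, -0.38]
ft_force: [0.0, 0.7, -1.3]
opening: 0.348
```

Call:
move_arm --increments '[0,0,0,0,5,20,1,0,0,0,0,15,57,1,0,0,0,0,25,95,1,0,0,0,0,35,132,1,0,0,0,0,45,169,1,0,0,0,0,55,206,1,0,0,0,0,65,243,1,0,0,0,0,75,280,1]'

```text
time: 20.78
ee_pos: [0.5063, 0.0961, 0.1691]
eef_rot: [1.734, 1.567, -2.978]
ft_force: [0.4, 0.7, 0.5]
opening: 0.348
```

Call:
move_arm --increments '[0,0,0,0,9,33,1,0,0,0,0,16,60,1,0,0,0,0,21,79,1,0,0,0,0,23,88,1,0,0,0,0,24,90,1,0,0,0,0,24,90,1,0,0,0,0,24,90,1,0,0,0,0,24,90,1]'

```text
time: 21.45
ee_pos: [0.4845, 0.1835, 0.1706]
eef_rot: [2.451, 1.57, -2.262]
ft_force: [0.3, 0.4, -1.1]
opening: 0.346
```

```bash
python3 - <<'E'
from h import *
go((.4846,.1856,.036))
im=viewer.capture("side");cv2.imwrite("pics/s8.png",im[:,:,::-1])
E
```

```text
t 21.45 at [0.4845 0.1835 0.1706] turn [-0.05 -0.03 -0.03] shift mm [134.6  -0.2   2.1] open 0.346 F [ 0.3  0.4 -1.1]
```

View pics/s8.png

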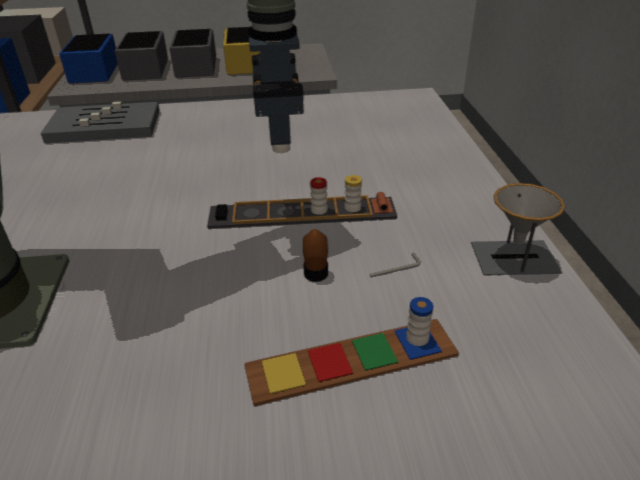

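Green is held, its end visible at (281,147), above the third pocket from the lug.

Call:
move_arm --increments '[0,0,0,25,0,0.5,1,0,0,0,55,0,0.5,1,0,0,0,85,0,0.5,1,0,0,0,108,0,0.5,1,0,0,0,122,0,0.5,1,0,0,0,129,0,0.5,1,0,0,0,132,0,0.5,1,0,0,0,132,0,0.5,1]'

```text
time: 22.17
ee_pos: [0.4846, 0.1849, 0.0389]
eef_rot: [1.872, 1.571, -2.841]
ft_force: [0.0, -0.4, -0.8]
opening: 0.347
```

Call:
move_arm --increments '[0,0,0,1,0,0,1,0,0,0,2,0,0,1,0,0,0,2.5,0,0,1,0,0,0,2.5,0,0,1]'

```text
time: 22.5
ee_pos: [0.4846, 0.1854, 0.037]
eef_rot: [-1.199, 1.57, 0.373]
ft_force: [0.0, -0.2, -1.1]
opening: 0.346
```

Call:
move_arm --increments '[0,0,0,0.5,0,0,1,0,0,0,1,0,0,1,0,0,0,1.5,0,0,1,0,0,0,1.5,0,0,1]'

```text
time: 22.83
ee_pos: [0.4845, 0.1854, 0.0358]
eef_rot: [-1.164, 1.57, 0.408]
ft_force: [-1.8, 0.3, 5.9]
opening: 0.349
```

Call:
move_arm --increments '[0,0,0,0,0,0,0.6,0,0,0,0,0,0,0.5,0,0,0,0,0,0,0.3,0,0,0,0,0,0,0,0,0,0,0,0,0,0,0,0,0,0,0,0,0,0,0,0,0,0,0,0,0,0,0,0,0,0,0]'

```text
time: 23.5
ee_pos: [0.4843, 0.1853, 0.0349]
eef_rot: [0.257, 1.571, 1.828]
ft_force: [-0.4, -0.5, 0.0]
opening: 0.88
```

Call:
move_arm --increments '[0,0,0,-20,0,0,0,0,0,0,-50,0,0,0,0,0,0,-85,0,0,0,0,0,0,-115,0,0,0,0,0,0,-132,0,0,0,0,0,0,-132,0,0,0,0,0,0,-132,0,0,0]'

```text
time: 24.08
ee_pos: [0.4845, 0.1853, 0.1677]
eef_rot: [-1.191, 1.569, 0.38]
ft_force: [-0.6, 0.2, -0.6]
opening: 1.002
```

```bash
python3 - <<'E'
from h import *
go((.6504,-.1733,.168))
im=viewer.capture("side");cv2.imwrite("pics/s9.png",im[:,:,::-1])
E
```

```text
t 24.08 at [0.4845 0.1853 0.1677] turn [0.03 0.04 0.11] shift mm [  -0.3 -165.7 -358.7] open 1.002 F [-0.6  0.2 -0.6]
```

View pics/s9.png

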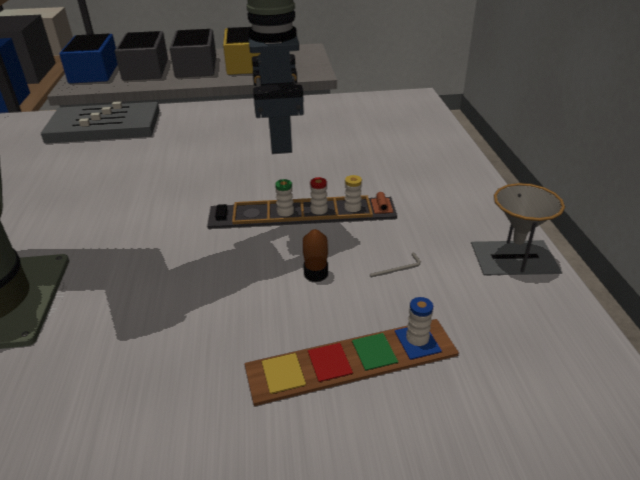

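Green stands upright at (285,198). Blue is last.

Call:
move_arm --increments '[0,0,0,0,-16,-35,0,0,0,0,0,-32,-70,0,0,0,0,0,-48,-105,0,0,0,0,0,-65,-140,0,0,0,0,0,-81,-175,0,0,0,0,0,-97,-210,0,0,0,0,0,-113,-245,0,0,0,0,0,-129,-280,0]'

```text
time: 24.8
ee_pos: [0.6128, -0.0964, 0.1645]
eef_rot: [1.34, 1.567, 2.911]
ft_force: [0.2, 0.1, 0.9]
opening: 1.001
```

Call:
move_arm --increments '[0,0,0,0,-14,-32,0,0,0,0,0,-26,-57,0,0,0,0,0,-34,-74,0,0,0,0,0,-37,-79,0,0,0,0,0,-37,-79,0,0,0,0,0,-37,-79,0,0,0,0,0,-37,-79,0]'

```text
time: 25.38
ee_pos: [0.6497, -0.1721, 0.1663]
eef_rot: [1.006, 1.569, 2.579]
ft_force: [-0.9, 0.0, 0.3]
opening: 0.999
```

```bash
python3 - <<'E'
from h import *
go((.6504,-.1733,.04))
E
```

```text
t 25.38 at [ 0.6497 -0.1721  0.1663] turn [ 0.1   0.06 -0.1 ] shift mm [126.3  -0.9  -1.3] open 0.999 F [-0.9  0.   0.3]
```

Call:
move_arm --increments '[0,0,0,25,0,0,0,0,0,0,55,0,0,0,0,0,0,85,0,0,0,0,0,0,110,0,0,0,0,0,0,121,0,0,0,0,0,0,127,0,0,0,0,0,0,127,0,0,0,0,0,0,127,0,0,0]'

```text
time: 26.05
ee_pos: [0.6514, -0.1734, 0.0413]
eef_rot: [-1.818, 1.569, -0.246]
ft_force: [-0.1, 0.0, 0.6]
opening: 1.0
```

Call:
move_arm --increments '[0,0,0,0,0,0,1,0,0,0,0,0,0,1,0,0,0,0,0,0,1,0,0,0,0,0,0,1,0,0,0,0,0,0,1,0,0,0,0,0,0,1,0,0,0,0,0,0,1,0,0,0,0,0,0,1]'

```text
time: 26.72
ee_pos: [0.6504, -0.1737, 0.0399]
eef_rot: [0.599, 1.571, 2.171]
ft_force: [-0.6, -0.9, 0.0]
opening: 0.444
```

Call:
move_arm --increments '[0,0,0,0,0,0,1,0,0,0,0,0,0,1,0,0,0,0,0,0,1,0,0,0,0,0,0,1,0,0,0,0,0,0,1]'

```text
time: 27.13
ee_pos: [0.6504, -0.1735, 0.0399]
eef_rot: [0.381, 1.57, 1.952]
ft_force: [0.2, 0.8, -0.2]
opening: 0.348
```

Call:
move_arm --increments '[0,0,0,-10,0,0,1,0,0,0,-30,0,0,1,0,0,0,-60,0,0,1,0,0,0,-90,0,0,1,0,0,0,-115,0,0,1,0,0,0,-131,0,0,1,0,0,0,-131,0,0,1,0,0,0,-131,0,0,1]'

```text
time: 27.8
ee_pos: [0.6507, -0.1738, 0.172]
eef_rot: [-1.887, 1.569, -0.316]
ft_force: [-0.9, 0.6, -1.4]
opening: 0.345
```

Call:
move_arm --increments '[0,0,0,0,11,17,1,0,0,0,0,32,50,1,0,0,0,0,53,83,1,0,0,0,0,74,116,1,0,0,0,0,95,149,1,0,0,0,0,116,182,1,0,0,0,0,137,215,1,0,0,0,0,158,248,1]'

```text
time: 28.47
ee_pos: [0.4897, 0.0753, 0.1691]
eef_rot: [1.666, 1.567, -3.046]
ft_force: [-0.4, 0.3, -1.0]
opening: 0.347
```

Call:
move_arm --increments '[0,0,0,0,21,33,1,0,0,0,0,42,66,1,0,0,0,0,58,90,1,0,0,0,0,68,106,1,0,0,0,0,72,113,1,0,0,0,0,73,114.5,1,0,0,0,0,73,114.5,1,0,0,0,0,73,114.5,1]'

```text
time: 29.13
ee_pos: [0.4196, 0.1879, 0.1705]
eef_rot: [2.55, 1.57, -2.162]
ft_force: [0.3, 0.2, -1.4]
opening: 0.346
```

```bash
python3 - <<'E'
from h import *
go((.4195,.1885,.036))
im=viewer.capture("side");cv2.imwrite("pics/s10.png",im[:,:,::-1])
E
```

```text
t 29.13 at [0.4196 0.1879 0.1705] turn [-0.   -0.05 -0.03] shift mm [134.5   0.1   0.7] open 0.346 F [ 0.3  0.2 -1.4]
```

View pics/s10.png

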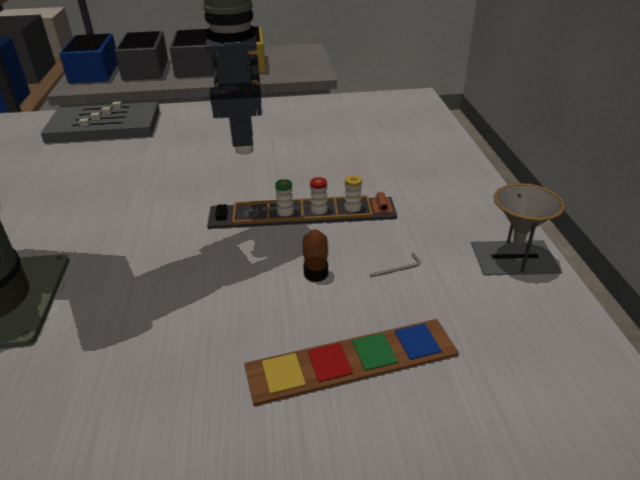

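Blue is held, its end visible at (244,150), above the pocket nearest the robot. All four pads are empty.

Call:
move_arm --increments '[0,0,0,25,0,0,1,0,0,0,55,0,0,1,0,0,0,85,0,0,1,0,0,0,108,0,0,1,0,0,0,122,0,0,1,0,0,0,129,0,0,1,0,0,0,132,0,0,1,0,0,0,132,0,0,1]'

```text
time: 29.85
ee_pos: [0.4197, 0.1882, 0.0388]
eef_rot: [2.008, 1.571, -2.705]
ft_force: [-0.0, 0.1, -1.0]
opening: 0.348
```

Call:
move_arm --increments '[0,0,0,1,0,0,1,0,0,0,2,0,0,1,0,0,0,2.5,0,0,1,0,0,0,2.5,0,0,1]'

```text
time: 30.18
ee_pos: [0.4196, 0.1889, 0.037]
eef_rot: [-1.116, 1.569, 0.456]
ft_force: [-0.2, -0.5, -0.9]
opening: 0.349
```

Call:
move_arm --increments '[0,0,0,0.5,0,0,1,0,0,0,1,0,0,1,0,0,0,1.5,0,0,1,0,0,0,1.5,0,0,1]'

```text
time: 30.52
ee_pos: [0.4195, 0.1889, 0.0358]
eef_rot: [-1.095, 1.57, 0.477]
ft_force: [-1.7, -0.4, 6.0]
opening: 0.349
```

Call:
move_arm --increments '[0,0,0,0,0,0,0.6,0,0,0,0,0,0,0.5,0,0,0,0,0,0,0.3,0,0,0,0,0,0,0,0,0,0,0,0,0,0,0,0,0,0,0,0,0,0,0,0,0,0,0,0,0,0,0,0,0,0,0]'

```text
time: 31.18
ee_pos: [0.4192, 0.1887, 0.0349]
eef_rot: [0.989, 1.571, 2.56]
ft_force: [-0.0, 0.2, -0.5]
opening: 0.88
```

Call:
move_arm --increments '[0,0,0,-20,0,0,0,0,0,0,-50,0,0,0,0,0,0,-85,0,0,0,0,0,0,-115,0,0,0,0,0,0,-145,0,0,0,0,0,0,-160,0,0,0,0,0,0,-160,0,0,0]'

```text
time: 31.77
ee_pos: [0.4213, 0.1896, 0.1986]
eef_rot: [-1.162, 1.562, 0.41]
ft_force: [0.9, 0.9, -0.0]
opening: 0.998
```

Call:
move_arm --increments '[0,0,0,0,10,20,0,0,0,0,0,30,54,0,0,0,0,0,50,88,0,0,0,0,0,70,122,0,0,0,0,0,90,156,0,0,0,0,0,110,190,0,0,0,0,0,130,224,0,0,0,0,0,145,250,0]'

```text
time: 32.43
ee_pos: [0.2719, 0.4403, 0.1934]
eef_rot: [2.229, 1.569, -2.482]
ft_force: [0.6, 0.1, -0.6]
opening: 0.999
```

Call:
move_arm --increments '[0,0,0,0,15,20,0,0,0,0,0,20,30,0,0,0,0,0,20,30,0,0,0,0,0,20,30,0,0,0,0,0,20,30,0]'

```text
time: 32.85
ee_pos: [0.2547, 0.4672, 0.1944]
eef_rot: [3.006, 1.569, -1.706]
ft_force: [-0.6, 0.1, -0.4]
opening: 1.001
```

```bash
python3 - <<'E'
from h import *
t=viewer.capture("top");s=viewer.capture("side")
cv2.imwrite("pics/fs.png",s[:,:,::-1]);cv2.imwrite("pics/ft.png",t[:,:,::-1])
K=viewer.calibration
def pix(n,p):
    c=K(n);T=np.linalg.inv(np.array(c["world_from_camera"]));q=np.array(c["camera_matrix"])@(T[:3,:3]@p+T[:3,3]);return q[:2]/q[2]
for c,(x,y) in {"yellow":(.6143,.1795),"red":(.5493,.1826),"green":(.4846,.1856),"blue":(.4195,.1885)}.items():
    g={n:tuple(int(round(v)) for v in pix(n,np.array([x,y,.072]))) for n in("top","side")}
    a=dot(t,g["top"],8);b=dot(s,g["side"],7)
    print(c,g,a,b,"top",a and plane("top",a[0],.072)[:2],"side",b and plane("side",b[0],.072)[:2],"tgt",(x,y))
    if a and b: print(tri(a[0],b[0]))
print(bot.state()["time"],bot.state()["dq"].round(3))
E
```

```text
yellow {'top': (188, 169), 'side': (352, 179)} (array([187.6905, 167.7619]), np.int32(42)) (array([352.8696, 178.5217]), np.int32(23)) top [0.6154 0.1801] side [0.6153 0.1802] tgt (0.6143, 0.1795)
(array([0.6154, 0.1801, 0.0721]), np.float64(0.00011081444387510261))
red {'top': (185, 211), 'side': (318, 180)} (array([185.84, 211.24]), np.int32(50)) (array([318., 181.]), np.int32(11)) top [0.5496 0.1817] side [0.5497 0.1806] tgt (0.5493, 0.1826)
(array([0.5498, 0.1819, 0.0713]), np.float64(8.989695679123802e-05))
green {'top': (182, 255), 'side': (283, 182)} (array([183.2439, 255.    ]), np.int32(41)) (array([283. , 182.5]), np.int32(6)) top [0.4843 0.1844] side [0.4847 0.1846] tgt (0.4846, 0.1856)
(array([0.4845, 0.1844, 0.0721]), np.float64(0.00034018506663656243))
blue {'top': (180, 299), 'side': (248, 184)} (array([180.1579, 299.2105]), np.int32(38)) (array([247.8, 184. ]), np.int32(10)) top [0.4194 0.1878] side [0.4196 0.1887] tgt (0.4195, 0.1885)
(array([0.4195, 0.1876, 0.0726]), np.float64(0.0002593278883999034))
32.95 [ 0.    -0.005 -0.005  0.003  0.001  0.001]
```

View pics/fs.png

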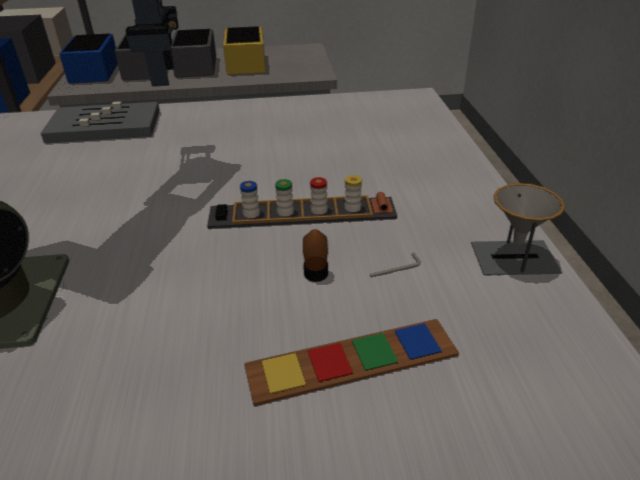

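View pics/ft.png

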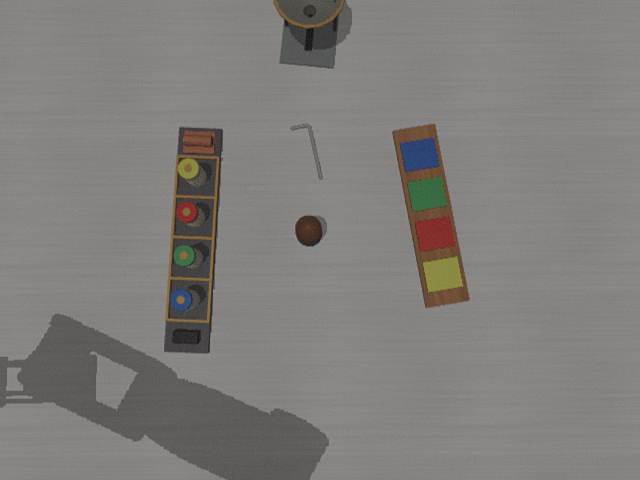

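All four stand upright and released: from the lug, yellow (188,168 top), red (186,211), green (183,255) and blue (180,299). The arm is clear, so I'm handing in.

```bash
python3 -c "
from plant import bot
print(bot.finish_job())"
```

```text
the job is handed in; nothing more can be done
None
```

The four standoffs are on the rail and the job is handed in, at about 33 s of the 128 s allowed. Counted from the copper lug, which is at the far end of the rail, the order is yellow, red, green, blue. That matches their pad order outward from the robot.

- **Setting down:** I lowered each one until the wrist force showed contact (about 5–6 N), then opened the fingers and backed straight up.
- **Last checks:** The two camera views put every standoff within about 1.5 mm of its pocket centre, and the measured tops are 71–73 mm above the desk (72 mm expected). In the final pictures all four stand upright, the arm is clear and the other objects are where they were.
- **Problems:** No check failed. The two views disagreed by about 1 mm in y for red and blue, which is within the calibration error. The hand-in reports no verdict.

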